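# Flip down the green work stop and push the block into the corner

### The job

First flip the green-tipped stop on the fence forward and fully down with a fingertip. Then push the gold block along the plate, without lifting or tipping it, until it sits flat against the fence with its side touching the flipped-down green stop. Leave the blue stop folded back, as it is, and do not disturb the other things on the bench.

Things in the scene. Friction and masses are not known exactly. Their poses are not given: they have to be found in the camera images.
- fixture: aluminium fixture plate, 190 (x, from -100 to +90) x 380 (y) x 12 mm thick, fixed on the bench; origin on the table surface (underside of the plate), x points away from the robot, square to the fence, y along the fence. A dark steel fence 20 mm thick and 360 mm long runs along y; its face (towards the robot) is at x = +30 mm, its back at x = +50 mm and its top 42 mm above the table
- block: gold-coloured aluminium block, 60 (x) x 50 (y) x 40 mm high, about 0.33 kg, loose on the plate between the two stops, a little away from the fence and slightly skewed; origin at the centre of its underside. One of its 50 mm wide faces (+x) looks towards the fence, the 60 mm long faces (+y, -y) towards the stops
- green_stop (a joint): hinge of the green-tipped flip stop: 0 = folded back behind the fence (arm leaning 45 deg back from upright), 0.785 = upright, 2.356 = down on its end stop (arm level over the plate, in front of the fence). Friction hinge (0.1 N m, about 2 N at the tip): stays wherever it is left; starts at 0 to 0.25
- green_hinge (a point): fixed point on the green stop's hinge axis, mid-width, 50 mm above the table, over the fence's centre line; axes parallel to the fixture's, hinge axis along y. Below it a steel clamp 18 (x) x 46 (y) mm stands on the fence, up to 16 mm above it. Green and blue may be at either end of the fence, 200 to 280 mm apart
- green_tip (a point): on the green tip, mid-width on the arm face that looks back when folded, up when down (x axis out of it, z out along the arm): 54 mm from the axis along the arm, 8 mm off it. Arm ends 62 mm from the axis; 30 mm deep (8 mm this side of the axis, 22 mm the other), 16 mm wide in y. Down: 28 to 58 mm above the table, end 52 mm before the fence face
- blue_stop (a joint): hinge of the blue-tipped flip stop: 0 = folded back behind the fence (arm leaning 45 deg back from upright), 0.785 = upright, 2.356 = down on its end stop (arm level over the plate, in front of the fence). Friction hinge (0.1 N m, about 2 N at the tip): stays wherever it is left; starts at 0 to 0.25
- blue_hinge (a point): fixed point on the blue stop's hinge axis, mid-width, 50 mm above the table, over the fence's centre line; axes parallel to the fixture's, hinge axis along y. Below it a steel clamp 18 (x) x 46 (y) mm stands on the fence, up to 16 mm above it. Green and blue may be at either end of the fence, 200 to 280 mm apart
- blue_tip (a point): on the blue tip, mid-width on the arm face that looks back when folded, up when down (x axis out of it, z out along the arm): 54 mm from the axis along the arm, 8 mm off it. Arm ends 62 mm from the axis; 30 mm deep (8 mm this side of the axis, 22 mm the other), 16 mm wide in y. Down: 28 to 58 mm above the table, end 52 mm before the fence face
- collet: bystander: brass collet, 28 mm diameter, 42 mm tall, standing on the plate behind the fence; origin at its underside
- arbor: bystander: dark steel arbor, 44 mm diameter, 85 mm tall, standing on the bench at the left; origin at its underside
- oiler: bystander: white oil bottle, 48 mm diameter, 120 mm tall, standing on the bench at the left; origin at its underside
- wrench: bystander: steel wrench lying on the bench at the right
- gauge: bystander: steel ring gauge, 64 mm diameter, 18 mm high, lying on the bench at the right; origin at its underside
- brush: bystander: brush lying on the bench beyond the fixture
Mind the look-alikes: they are no part of the job. Of the things that look like the block, the middle-sized one is meant.

How it is judged (in metres and radians):
On the way, in this order (a step that is already met when the one before it is completed fails the run):
1. the green stop is flipped fully down (value of joint green_stop above 2.29 rad), for 0.2 s.
2. the block sits flat against the fence and against the green stop (value of joint green_stop above 2.29 rad and (y of block in the frame of green_hinge between 0.03 and 0.0365 m or y of block in the frame of green_hinge between -0.0365 and -0.03 m) and x of block in the frame of fixture above -0.003 m and angle between the x axis of block and the x axis of fixture, either way round below 0.06 rad and angle between block's own z axis and vertical below 0.05 rad and z of block in the frame of fixture below 0.016 m), for 0.2 s.
At the end, for the whole second after the job is handed in: The green stop is down to within 0.066 rad of its end; the block lies flat on the plate at rest, its face no more than 3 mm off the fence and square to it within 0.06 rad, its side no more than 3.5 mm off the green stop; the blue stop is still folded back (all of step 2 and linear speed of block below 0.01 m/s and value of joint blue_stop below 0.6 rad); the robot touches nothing.
It fails at once if the block is lifted (z of block in the frame of fixture above 0.02 m).
It fails at once if the block is tipped (angle between block's own z axis and vertical above 0.2 rad).
It fails at once if the blue stop is moved (distance of blue_tip from where it was at the start of the episode above 0.012 m).
It fails at once if another thing on the bench is disturbed (distance of any of collet, arbor, oiler, wrench, gauge, brush from where it was at the start of the episode above 0.025 m).
It also fails if it takes over 64 s, if anything falls off the work surface, if the arm or the gripper's body presses on something with over 40 N, if the wrist force passes 120 N, or if a joint passes its speed limit or range.

### The arm

A 6-joint arm with a two-finger parallel gripper is mounted at the origin on the work surface. World frame = base frame: x ahead of the robot, y to its left, z up, the work surface at z = 0. Lengths are in mm, angles in rad, forces in N, time in s.
With the tool pointing down it reaches from about 300 to 825 mm from the base axis. Payload 5.4 kg.
Tool frame: the origin (TCP) lies where the fingers leave the gripper's body, on its centre line; the fingertips stand 88 mm ahead of it and the grasp point (between the pads) lies pinch_z ahead of it (pinch_z is the distance from the TCP to the grasp point, in mm); z points along the fingers, y is the line along which they close (so a half turn about z gives the same grasp; the last joint's range is limited). The gripper opens to 92 mm and grips with 3 to 60 N. Pads are 20 mm wide; open, the fingers measure 128 mm over their backs; the gripper's body (75 mm by 189 mm) begins 69 mm behind the grasp point.
Start: joints at [-0.21, 0.158, 1.597, -0, 1.386, -0.21], TCP at [574.984, -0.018, 302.701] pointing down, gripper open.
Joint ranges: [-2.91, 2.91], [-0.94, 2.29], [0.18, 2.7], [-1.29, 4.43], [0.17, 2.64], [-3, 3]. Speed limits (rad/s): [2.57, 2.57, 3.14, 3.14, 3.14, 3.14].

### API

Orientations are given as a rotation vector (axis times angle).
In Python, from station import state, grab_frame, hand_in, pinch_z gives the robot as it stands.
- The arm moves only by the tool drive_tool, never from a script. Its argument "series" is a list of rows, each a list of 7 numbers: the shift along the tool's x, y, z in m, then the turn, a rotation vector about the tool's x, y, z in degrees, then the opening in per cent of the stroke, from 0 (shut) to 100 (fully open). In form: [[dx, dy, dz, ax, ay, az, claw], ...]. A call has exactly 8 rows; each row is the pose to reach, as a shift and turn from the pose commanded when the call began, along the tool's axes at that moment; what a row does not reach only later rows make up. A row lasts 1/8 s, in which the tool goes at most 62.5 mm and 10.7 degrees, less where a joint would pass 70% of its speed; a pose out of reach is approached as far as the arm can. A call with a gripper value outside its range is refused whole. The fingers move at their own pace and stop on an object; the grip force is fixed at half the most. Time passes only in rows, so rows that repeat a pose let the fingers close, or fill a call up. It gives the time, the measured TCP pose, the force, the opening and the grip force at its end, in the units of the state.
- state(): the state, without advancing time (a new reading comes with each control period).
- grab_frame(name): name is "scene" or "side" or "wrist"; returns a dict with "pixels" (400x640x3 uint8, blue, green, red), "z_map" (400x640 float32, mm along the optical axis (not along the pixel's ray), 0 where there is no reading), "camera_matrix" (3x3 intrinsics, pixels), "R" (3x3) and "t" (3): a world point X has camera coordinates R X + t. Camera axes: x right, y down, z forward; pixel columns grow to the right and rows downward; lengths in mm; the calibration is good to about 2 mm. A picture is of the moment at which its call begins.
- hand_in(): hands the job in; it is judged then, once.
The state is a dict: "time_s": time; "joints": joint angles; "joint_vel": joint speeds; "joint_torque": joint torques, N m; "ee_pos": TCP position; "tool_rot": TCP orientation; "wrist_force": force on the tool from outside, world axes, zero at the start; "wrist_torque": the same for the moment, N m; "opening": finger opening in mm; "gripper_force": force on a finger pad.
Only numpy, scipy, OpenCV 4.12 (cv2) and the standard library are available. Lean on these libraries where they do the work, as an engineer would, in place of code of your own. Each camera call takes 0.05 s, during which the arm holds its last target. There are 200 camera calls.

## Working session

There is one attempt and no reset: what is moved stays moved. The work goes in short steps, Python scripts to look and compute and a tool call to move; the robot and the scene stay as the last step left them, time stands still between calls to the robot, and variables do not carry over. Pictures are saved under pics/ and viewed, at most 10 in all, crops included, and the job is handed in when it is done.

Besides the shell and the picture viewer there is one more tool, called by a JSON object that holds its "method" and its "body", one argument or row to a line. drive_tool: Moves the arm, as the interface text tells. Its arguments: {"type":"object","properties":{"series":{"type":"array","items":{"type":"array","items":{"type":"number"}}}},"required":["series"]}

```bash
mkdir -p pics; ls
cat > h.py <<'E'
import numpy as np, cv2, pickle
from station import state, grab_frame, hand_in, pinch_z
def snap(n,f):
    d=grab_frame(n); cv2.imwrite(f'pics/{f}.png',d['pixels']); pickle.dump(d,open(f'{f}.pkl','wb')); return d
def pts(d):
    z=d['z_map']; K=d['camera_matrix']; v,u=np.mgrid[:z.shape[0],:z.shape[1]]
    c=np.stack([(u-K[0,2])/K[0,0]*z,(v-K[1,2])/K[1,1]*z,z],-1)
    return (c-d['t'])@d['R']   # R^T (c-t)
E
python3 - <<'E'
from h import *
s=state();print(s,pinch_z)
a=snap('scene','s0');b=snap('side','d0')
for d in(a,b):print(-d['R'].T@d['t'],d['R'][2])
cv2.imwrite('pics/both.png',cv2.resize(np.vstack([a['pixels'],b['pixels']]),(480,600)))
E
```

```text
pics
{'time_s': 0.0, 'joints': array([-2.10087177e-01,  1.59026940e-01,  1.59818971e+00, -6.22066120e-06,
        1.38619899e+00, -2.10104052e-01]), 'joint_vel': array([ 0.00116735, -0.00034965,  0.00073255,  0.00076115,  0.00064809,
       -0.00042025]), 'joint_torque': array([ 4.79022274e-04, -3.85570908e+01, -3.22103977e+01,  7.00944406e-02,
        3.78346047e-02, -1.56143192e-04]), 'ee_pos': array([5.74548269e+02, 8.10907485e-02, 3.01752491e+02]), 'tool_rot': array([-2.22034199e+00, -2.22038201e+00,  1.56532002e-03]), 'wrist_force': array([ 0.40115881, -0.53745548, -0.16126832]), 'wrist_torque': array([ 0.01927925, -0.02812583, -0.03186029]), 'gripper_force': 0.0, 'opening': 91.88140673843844} 69.4
[1332.63953911 -327.7931738  1047.00011432] [-0.60751266  0.24551423 -0.75541454]
[ 159.80702165 -652.46427211  787.54495898] [ 0.40059768  0.61449817 -0.67964218]
```

View pics/s0.png

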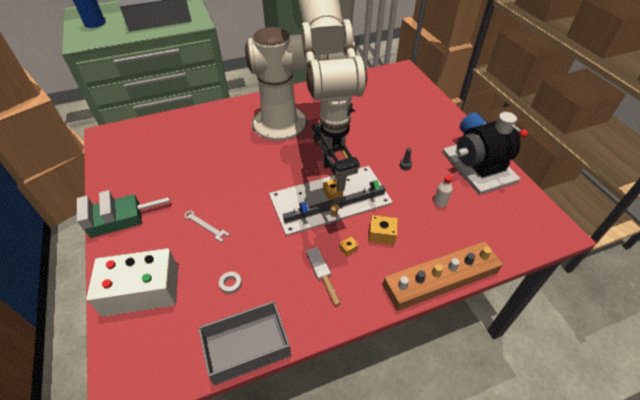

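View pics/d0.png

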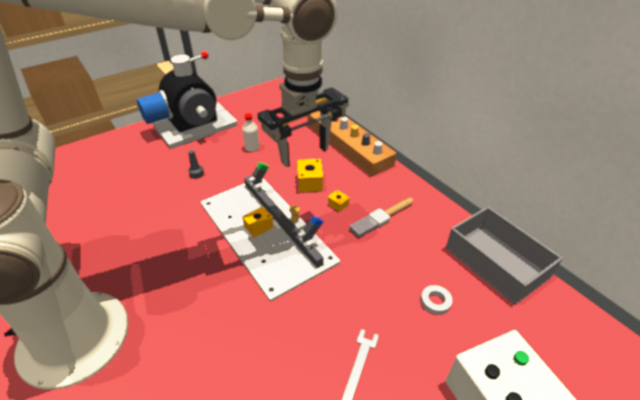

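The scene view shows the plate around (330,200), with the green tip at (376,186) and blue at (304,208). In the side view, the gold block on the plate is at (258,222), with the green tip at (262,170) and blue at (316,225). The other gold pieces, at (310,175) and (338,200), are look-alikes.

```bash
cat > m.py <<'E'
from h import *
import sys
def measure(d,show=1):
    P=pts(d); hsv=cv2.cvtColor(d['pixels'],cv2.COLOR_BGR2HSV); H,S,V=[hsv[...,i].astype(int) for i in range(3)]
    ok=d['z_map']>0
    reg=ok&(P[...,0]>300)&(P[...,0]<750)&(abs(P[...,1])<330)
    plate=reg&(S<60)&(V>120)&(abs(P[...,2]-12)<5)
    n,l,st,_=cv2.connectedComponentsWithStats(plate.astype(np.uint8)); k=1+np.argmax(st[1:,4])
    q=P[l==k]; r=cv2.minAreaRect(q[:,:2].astype(np.float32)); print('plate z',np.median(q[:,2]),r); print(cv2.boxPoints(r))
    out={}
    for nm,m in dict(green=(H>50)&(H<80)&(S>120),blue=(H>105)&(H<130)&(S>120),gold=(H>15)&(H<32)&(S>140)).items():
        m=m&reg&(P[...,2]>14)&(P[...,2]<120)
        n,l,st,c=cv2.connectedComponentsWithStats(m.astype(np.uint8))
        for i in range(1,n):
            if st[i,4]>25:
                q=P[l==i]; print(nm,c[i].round(),st[i,4],q.mean(0).round(1),'min',np.percentile(q,3,0).round(1),'max',np.percentile(q,97,0).round(1))
                if nm=='gold':
                    t=q[abs(q[:,2]-np.percentile(q[:,2],95))<4]; print('   top',cv2.minAreaRect(t[:,:2].astype(np.float32)))
    f=reg&(V<90)&(S<90)&(abs(P[...,2]-42)<4)
    n,l,st,_=cv2.connectedComponentsWithStats(f.astype(np.uint8)); k=1+np.argmax(st[1:,4]); q=P[l==k]
    print('fence',len(q),cv2.minAreaRect(q[:,:2].astype(np.float32)),cv2.fitLine(q[:,:2].astype(np.float32),cv2.DIST_HUBER,0,.01,.01).ravel())
if __name__=='__main__':
    for f in sys.argv[1:]: print('==',f); measure(pickle.load(open(f+'.pkl','rb')))
E
python3 m.py s0 d0
```

```text
== s0
plate z 12.407258721013623 ((471.8865966796875, -86.04177856445312), (136.7744903564453, 196.13389587402344), 89.94205474853516)
[[ 373.75055  -154.3298  ]
 [ 569.88434  -154.52817 ]
 [ 570.02264   -17.753754]
 [ 373.88885   -17.55539 ]]
green [375. 185.] 35 [550.1 160.2 102.7] min [540.9 154.8  95.1] max [558.6 167.7 110.2]
blue [304. 207.] 55 [553.  -84.8  98.5] min [542.1 -91.4  85.9] max [563.7 -76.  110.2]
gold [331. 190.] 218 [469.8  41.5  46.2] min [437.9  24.1  26.1] max [493.2  67.5  56.2]
   top ((465.2549743652344, 44.70631408691406), (44.25475311279297, 59.5321044921875), 81.76239013671875)
gold [334. 209.] 55 [554.1  16.8  50.5] min [540.1   6.8  26. ] max [563.8  29.1  58.5]
   top ((552.3301391601562, 17.258499145507812), (20.829082489013672, 26.259511947631836), 34.328304290771484)
gold [383. 229.] 593 [684.  126.2  48.4] min [639.1  86.3  19.6] max [718.6 169.3  58.6]
   top ((675.1527709960938, 130.78746032714844), (79.41100311279297, 69.08708953857422), 60.55750274658203)
gold [349. 245.] 176 [688.9   9.2  28.5] min [667.4 -11.   17.5] max [705.4  30.3  33.8]
[... 947 characters left out ...]
1] max [701.2  28.7  31.8]
   top ((683.2744140625, 8.48399543762207), (37.76141357421875, 48.33372116088867), 10.242331504821777)
gold [258. 222.] 591 [457.2  36.3  42.6] min [430.7  20.4  17.2] max [488.5  65.8  54.1]
   top ((459.8177185058594, 45.225502014160156), (61.32804489135742, 47.60954284667969), 4.748833179473877)
gold [295. 213.] 95 [547.4  10.7  43.8] min [539.4   3.6  17.2] max [558.1  22.2  55.6]
   top ((550.6724853515625, 13.083892822265625), (21.27781867980957, 20.111452102661133), 57.62859344482422)
fence 243 ((515.7442626953125, -5.1245574951171875), (159.82321166992188, 19.807689666748047), 89.59930419921875) [3.60736810e-02 9.99349117e-01 5.12314697e+02 1.19258516e-01]
```

{"method": "drive_tool", "body": {
  "series": [
    [0.05, 0.01, 0, 0, 0, 0, 0],
    [0.1, 0.02, 0, 0, 0, 0, 0],
    [0.158, 0.022, 0, 0, 0, 0, 0],
    [0.158, 0.022, 0, 0, 0, 0, 0],
    [0.158, 0.022, 0, 0, 0, 0, 0],
    [0.158, 0.022, 0.05, 0, 0, 0, 0],
    [0.158, 0.022, 0.1, 0, 0, 0, 0],
    [0.158, 0.022, 0.1, 0, 0, 0, 0]
  ]
}}

```text
time_s: 1.1
ee_pos: [594.2, 156.2, 198.1]
tool_rot: [-2.219, -2.215, 0.012]
wrist_force: [0.2, -0.2, -0.5]
opening: 13.9
gripper_force: 0.0
```

```bash
python3 - <<'E'
from h import *
snap('scene','s1');snap('side','d1');w=snap('wrist','w1')
E
python3 m.py s1 d1; python3 -c "
import cv2,numpy as np
a=cv2.imread('pics/d1.png')[110:310,170:420];b=cv2.imread('pics/s1.png')[130:270,250:425]
cv2.imwrite('pics/c1.png',np.hstack([cv2.resize(a,(420,336),interpolation=2),cv2.resize(b,(380,336),interpolation=2)]))"
```

```text
== s1
plate z 12.4212265350382 ((472.6692810058594, -22.597061157226562), (196.42355346679688, 264.6455078125), 0.04683629050850868)
[[ 374.3494   109.64536]
 [ 374.5657  -155.00005]
 [ 570.98914 -154.83948]
 [ 570.7728   109.80592]]
blue [304. 208.] 52 [553.1 -85.   97.4] min [542.4 -90.9  83.4] max [564.3 -76.8 109.8]
gold [333. 189.] 251 [470.5  45.8  48.1] min [437.8  24.2  30.1] max [493.   71.1  56.1]
   top ((463.4553527832031, 47.90790557861328), (58.37663650512695, 47.951072692871094), 2.598449230194092)
gold [334. 209.] 57 [554.4  17.2  49.6] min [541.    8.4  27.6] max [565.4  29.6  57.7]
   top ((550.706787109375, 18.289213180541992), (19.71466636657715, 21.703474044799805), 43.52570343017578)
gold [383. 230.] 575 [685.2 125.3  47.9] min [639.9  85.9  17.3] max [718.4 168.7  58.8]
   top ((675.2221069335938, 131.35272216796875), (79.34457397460938, 68.12008666992188), 59.754024505615234)
gold [348. 245.] 178 [688.8   9.1  28.5] min [668.4 -11.8  16.5] max [705.4  31.2  34.1]
   top ((686.4708251953125, 10.90676498413086), (35.695091247558594, 43.273372650146484), 10.28582
[... 850 characters left out ...]
  15.2] max [701.   27.9  32.3]
   top ((682.91943359375, 7.628589630126953), (37.344635009765625, 46.098052978515625), 11.662087440490723)
gold [294. 212.] 113 [547.9  11.7  46. ] min [538.4   3.2  20.3] max [560.   26.3  55.8]
   top ((550.6669921875, 15.353130340576172), (25.69493865966797, 22.543874740600586), 56.96421432495117)
gold [258. 221.] 605 [457.4  38.4  43.7] min [430.5  20.1  18.3] max [489.1  69.8  54.4]
   top ((460.25640869140625, 45.880706787109375), (59.30075454711914, 51.52964782714844), 4.098523139953613)
fence 111 ((516.609375, 121.18496704101562), (117.59071350097656, 20.892560958862305), 89.82907104492188) [ 7.9675250e-02 -9.9682087e-01  5.1370239e+02  1.2109973e+02]
```

View pics/c1.png

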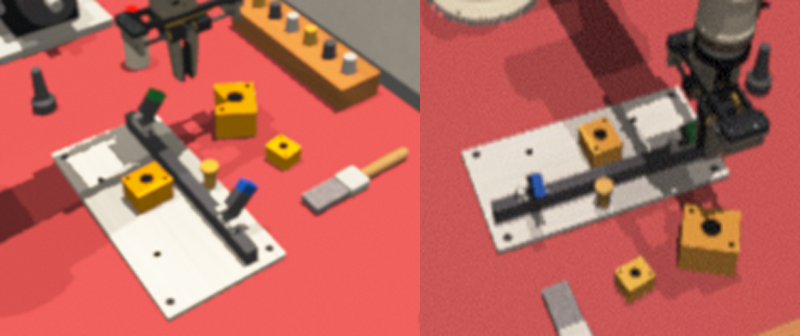

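The side crop has the block at (148,187) and the green tip at (152,100). The gripper is above and behind the green stop, and its fingers are clear of everything. Depth gives a block centre of about (461,46) with a yaw of about 3.5°. The green stop is at y≈157 and the fence face at x≈507.

{"method": "drive_tool", "body": {
  "series": [
    [0, 0, 0.02, 0, 0, 0, 0],
    [0, 0, 0.035, 0, 0, 0, 0],
    [0, 0, 0.035, 0, 0, 0, 0],
    [0, -0.012, 0.035, 0, 0, 0, 0],
    [0, -0.024, 0.034, 0, 0, 0, 0],
    [0, -0.036, 0.03, 0, 0, 0, 0],
    [0, -0.048, 0.026, 0, 0, 0, 0],
    [0, -0.048, 0.026, 0, 0, 0, 0]
  ]
}}

```text
time_s: 2.25
ee_pos: [549.1, 158.2, 178.3]
tool_rot: [2.22, 2.22, 0.004]
wrist_force: [2.7, 0.6, 1.8]
opening: 0.3
gripper_force: 1.3
```

Run:
```python
from h import *
s=state();print(s['time_s'],s['ee_pos'],s['tool_rot'],s['wrist_force'],s['opening'])
```

```text
2.25 [549.1287688  158.17793259 178.32704848] [2.21965608 2.22021232 0.00396739] [2.73789007 0.64229452 1.82913896] 0.3478882575701535
```

{"method": "drive_tool", "body": {
  "series": [
    [0, -0.008, -0.004, 0, 0, 0, 0],
    [0, -0.018, -0.006, 0, 0, 0, 0],
    [0, -0.028, -0.005, 0, 0, 0, 0],
    [0, -0.037, -0.002, 0, 0, 0, 0],
    [0, -0.045, 0.003, 0, 0, 0, 0],
    [0, -0.053, 0.01, 0, 0, 0, 0],
    [0, -0.06, 0.019, 0, 0, 0, 0],
    [0, -0.063, 0.024, 0, 0, 0, 0]
  ]
}}

```text
time_s: 3.25
ee_pos: [485.2, 158.0, 151.7]
tool_rot: [-2.221, -2.221, 0.001]
wrist_force: [1.8, 0.4, 1.8]
opening: 0.4
gripper_force: 0.8
```

Run:
```python
from h import *
s=state();print(s['ee_pos'],s['wrist_force'])
a=snap('side','d2')['pixels'];b=snap('scene','s2')['pixels']
cv2.imwrite('pics/c2.png',np.hstack([cv2.resize(a[110:310,170:420],(420,336),interpolation=2),cv2.resize(b[130:270,250:425],(380,336),interpolation=2)]))
```

```text
[485.24898166 157.96187537 151.65431085] [1.79710055 0.44518165 1.81145411]
```

View pics/c2.png

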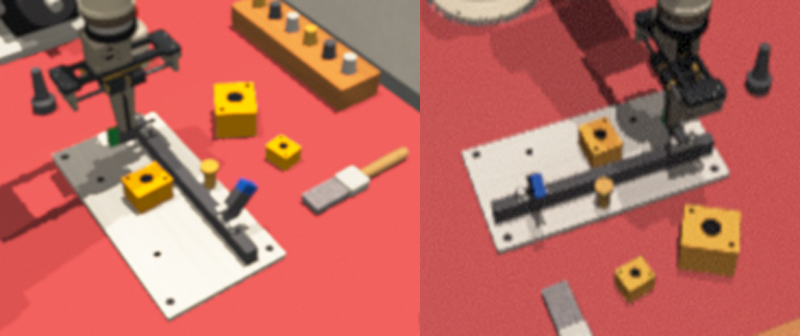

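The green tip is now in front of the fence at (113,137) in the side crop, and almost down. I'll press the rest of the way.

{"method": "drive_tool", "body": {
  "series": [
    [0, -0.003, 0.003, 0, 0, 0, 0],
    [0, -0.004, 0.005, 0, 0, 0, 0],
    [0, -0.004, 0.006, 0, 0, 0, 0],
    [0, -0.004, 0.007, 0, 0, 0, 0],
    [0, -0.004, 0.008, 0, 0, 0, 0],
    [0, -0.004, 0.008, 0, 0, 0, 0],
    [0, -0.004, 0.008, 0, 0, 0, 0],
    [0, -0.004, 0.008, 0, 0, 0, 0]
  ]
}}

```text
time_s: 4.35
ee_pos: [482.1, 158.0, 146.3]
tool_rot: [-2.221, -2.222, 0.001]
wrist_force: [-5.3, -1.0, 14.4]
opening: 0.0
gripper_force: 7.1
```

{"method": "drive_tool", "body": {
  "series": [
    [0, 0, -0.03, 0, 0, 0, 0],
    [0, 0, -0.045, 0, 0, 0, 0],
    [-0.04, -0.03, -0.045, 0, 0, 0, 0],
    [-0.08, -0.06, -0.045, 0, 0, 0, 0],
    [-0.112, -0.085, -0.045, 0, 0, 0, 0],
    [-0.112, -0.085, -0.045, 0, 0, 0, 0],
    [-0.112, -0.085, 0.0, 0, 0, 0, 0],
    [-0.112, -0.085, 0.034, 0, 0, 0, 0]
  ]
}}

```text
time_s: 5.35
ee_pos: [397.4, 46.5, 109.6]
tool_rot: [2.221, 2.221, 0.001]
wrist_force: [-0.1, 0.2, 0.4]
opening: 0.4
gripper_force: 0.0
```

```bash
python3 - <<'E'
from h import *
s=state();print(s['ee_pos'],s['wrist_force'])
snap('side','d3');snap('scene','s3')
d=pickle.load(open('d3.pkl','rb'));P=pts(d);hsv=cv2.cvtColor(d['pixels'],cv2.COLOR_BGR2HSV)
m=(hsv[...,0]>50)&(hsv[...,0]<80)&(hsv[...,1]>120)&(P[...,2]>14)&(P[...,0]>300)&(abs(P[...,1])<330)&(P[...,2]<120)&(P[...,0]<600)
q=P[m];print(len(q),q.min(0),q.max(0),np.median(q[:,2]))
E
python3 m.py s3 d3 | grep -A1 -E 'gold|green|blue|fence|='
```

```text
[397.35213984  46.48186846 109.63932892] [-0.05619461  0.24744802  0.35875042]
2 [466.12272048 154.53127873  53.17458722] [466.48629145 154.79622625  56.67507059] 54.924828901731956
== s3
plate z 12.495229971078832 ((472.0753173828125, 34.715576171875), (377.99188232421875, 195.32199096679688), 89.90428924560547)
--
blue [304. 207.] 53 [553.3 -85.   98. ] min [541.1 -91.3  84.7] max [564.1 -76.7 109.7]
gold [332. 189.] 257 [470.1  44.5  48.5] min [434.5  23.7  26.5] max [492.9  69.5  56.7]
   top ((463.40533447265625, 47.83617401123047), (60.33610916137695, 46.64017105102539), 3.2766530513763428)
gold [334. 208.] 58 [553.5  16.9  50.5] min [539.4   6.6  28.3] max [564.1  30.   57.6]
   top ((552.1593017578125, 17.299055099487305), (26.95188331604004, 22.6264591217041), 5.777477741241455)
gold [383. 229.] 596 [684.3 126.2  48.3] min [640.8  87.1  18.1] max [718.9 168.9  58.4]
   top ((675.2472534179688, 131.82028198242188), (79.31525421142578, 67.6356201171875), 58.72802734375)
gold [348. 245.] 185 [688.9   9.   28.2] min [668.3 -11.5  15.4] max [706.1  31.   33.8]
   top ((685.965881
[... 741 characters left out ...]
5.1] max [700.5  28.3  32.3]
   top ((683.885498046875, 7.921056747436523), (39.53043746948242, 46.79853820800781), 10.690549850463867)
gold [294. 212.] 104 [548.1  11.9  46. ] min [539.8   3.2  20.9] max [560.1  25.3  56.1]
   top ((549.6630249023438, 14.428115844726562), (25.477283477783203, 22.755756378173828), 41.612213134765625)
gold [258. 221.] 587 [457.4  36.9  42.9] min [430.6  20.1  17. ] max [489.7  66.2  54. ]
   top ((460.6053771972656, 44.640316009521484), (60.81351089477539, 48.41616439819336), 5.495452880859375)
fence 23 ((395.7668762207031, 36.15755081176758), (5.457468032836914, 23.861480712890625), 83.95686340332031) [9.9989539e-01 1.4465565e-02 3.9557986e+02 3.6254711e+01]
```

{"method": "drive_tool", "body": {
  "series": [
    [0, 0.008, 0, 0, 0, 0, 0],
    [0, 0.014, 0, 0, 0, 0, 0],
    [0, 0.018, 0, 0, 0, 0, 0],
    [0, 0.021, 0, 0, 0, 0, 0],
    [0, 0.024, 0, 0, 0, 0, 0],
    [0, 0.027, 0, 0, 0, 0, 0],
    [0, 0.029, 0, 0, 0, 0, 0],
    [0, 0.03, 0, 0, 0, 0, 0]
  ]
}}

```text
time_s: 6.45
ee_pos: [427.0, 46.0, 110.7]
tool_rot: [-2.221, -2.221, 0.0]
wrist_force: [-4.7, 0.3, 5.1]
opening: 0.4
gripper_force: 2.7
```

{"method": "drive_tool", "body": {
  "series": [
    [0, 0.001, 0, 0, 0, 0, 0],
    [0, 0.002, 0, 0, 0, 0, 0],
    [0, 0.003, 0, 0, 0, 0, 0],
    [0, 0.004, 0, 0, 0, 0, 0],
    [0, 0.004, 0, 0, 0, 0, 0],
    [0, 0.004, 0, 0, 0, 0, 0],
    [0, 0.004, 0, 0, 0, 0, 0],
    [0, 0.004, 0, 0, 0, 0, 0]
  ]
}}

```text
time_s: 7.45
ee_pos: [430.9, 46.0, 110.7]
tool_rot: [-2.221, -2.221, 0.001]
wrist_force: [-4.9, 0.1, 5.0]
opening: 0.2
gripper_force: 2.9
```

```bash
python3 - <<'E'
from h import *
s=state();print(s['ee_pos'],s['wrist_force'])
snap('side','d4');snap('scene','s4')
E
python3 m.py s4 d4 | grep -A1 -E 'gold|='|grep -B1 top|grep -A1 '4[0-9]\.. '
```

```text
[430.85141607  45.98669984 110.69777051] [-4.88022498  0.07164735  5.01654278]
gold [333. 192.] 166 [484.6  40.7  50.7] min [450.8  22.6  34.4] max [508.4  67.5  56.1]
   top ((479.53173828125, 45.37208938598633), (63.4174690246582, 44.554073333740234), 4.7644171714782715)
gold [334. 209.] 62 [553.9  16.7  49.6] min [540.6   7.1  26.6] max [563.7  29.5  57.6]
   top ((553.44580078125, 18.33272361755371), (22.478729248046875, 22.809242248535156), 70.12673950195312)
gold [383. 229.] 598 [684.  126.2  48.5] min [640.2  86.9  18.5] max [718.9 168.6  58.6]
   top ((675.690185546875, 131.63987731933594), (80.07299041748047, 68.45272064208984), 58.39634704589844)
gold [348. 245.] 182 [688.8   9.   28.8] min [667.9 -12.3  16.6] max [705.5  30.9  33.8]
   top ((686.5248413085938, 10.880189895629883), (36.74107360839844, 44.84361267089844), 9.519471168518066)
--
gold [265. 219.] 526 [474.9  32.7  43.1] min [446.6  19.6  17.2] max [503.4  64.7  54.7]
   top ((474.1580505371094, 45.65848159790039), (58.3447151184082, 50.62991714477539), 0.3508303761482239)
gold [294. 212.] 107 [548.1  12.2  45. ] min [539.4   3.3  18.5] max [560.1  25.8  55.5]
   top ((550.468017578125, 15.468127250671387), (23.972944259643555, 21.931419372558594), 31.795862197875977)
```

{"method": "drive_tool", "body": {
  "series": [
    [0, 0.001, 0, 0, 0, 0, 0],
    [0, 0.001, 0, 0, 0, 0, 0],
    [0, 0.002, 0, 0, 0, 0, 0],
    [0, 0.002, 0, 0, 0, 0, 0],
    [0, 0.003, 0, 0, 0, 0, 0],
    [0, 0.003, 0, 0, 0, 0, 0],
    [0, 0.003, 0, 0, 0, 0, 0],
    [0, 0.003, 0, 0, 0, 0, 0]
  ]
}}

```text
time_s: 8.55
ee_pos: [431.5, 46.1, 110.5]
tool_rot: [-2.216, -2.219, 0.009]
wrist_force: [-17.4, -0.7, 17.6]
opening: 0.6
gripper_force: 9.4
```

{"method": "drive_tool", "body": {
  "series": [
    [0, -0.015, 0, 0, 0, 0, 0],
    [0, -0.018, -0.03, 0, 0, 0, 0],
    [0, -0.018, -0.06, 0, 0, 0, 0],
    [-0.03, -0.018, -0.06, 0, 0, 0, 0],
    [-0.055, 0.01, -0.06, 0, 0, 0, 0],
    [-0.055, 0.04, -0.06, 0, 0, 0, 0],
    [-0.055, 0.04, -0.03, 0, 0, 0, 0],
    [-0.055, 0.04, 0, 0, 0, 0, 0]
  ]
}}

```text
time_s: 9.55
ee_pos: [475.8, -9.6, 110.5]
tool_rot: [2.219, 2.218, 0.004]
wrist_force: [-0.2, -0.4, -0.5]
opening: 0.2
gripper_force: 0.0
```

{"method": "drive_tool", "body": {
  "series": [
    [0.01, 0, 0, 0, 0, 0, 0],
    [0.018, 0, 0, 0, 0, 0, 0],
    [0.026, 0, 0, 0, 0, 0, 0],
    [0.034, 0, 0, 0, 0, 0, 0],
    [0.042, 0, 0, 0, 0, 0, 0],
    [0.05, 0, 0, 0, 0, 0, 0],
    [0.055, 0, 0, 0, 0, 0, 0],
    [0.055, 0, 0, 0, 0, 0, 0]
  ]
}}

```text
time_s: 10.55
ee_pos: [473.6, 46.8, 110.4]
tool_rot: [-2.22, -2.221, -0.0]
wrist_force: [-0.0, 0.3, 0.5]
opening: 0.2
gripper_force: 0.1
```

```bash
python3 - <<'E'
from h import *
s=state();print(s['ee_pos'],s['wrist_force'])
a=snap('side','d5')['pixels'];b=snap('scene','s5')['pixels']
cv2.imwrite('pics/c5.png',np.hstack([cv2.resize(a[110:310,170:420],(420,336),interpolation=2),cv2.resize(b[130:270,250:425],(380,336),interpolation=2)]))
E
python3 m.py s5 d5 | grep -A1 -E 'gold'|grep -B1 top|grep -A1 -E '\[4[0-9]{2}\.'
```

```text
[473.58675241  46.75768794 110.35459611] [-0.04371748  0.33088634  0.49155466]
gold [250. 215.] 194 [452.4  69.2  39.8] min [445.9  54.5  16.1] max [464.5  92.5  53.7]
   top ((456.6880187988281, 72.98695373535156), (21.326513290405273, 37.52713394165039), 0.29432591795921326)
--
gold [270. 212.] 33 [497.8  48.6  42.1] min [487.9  33.9  15.8] max [506.9  59.   73.9]
   top ((490.00518798828125, 34.92979431152344), (3.425532102584839, 0.33551323413848877), 54.34944534301758)
```

View pics/c5.png

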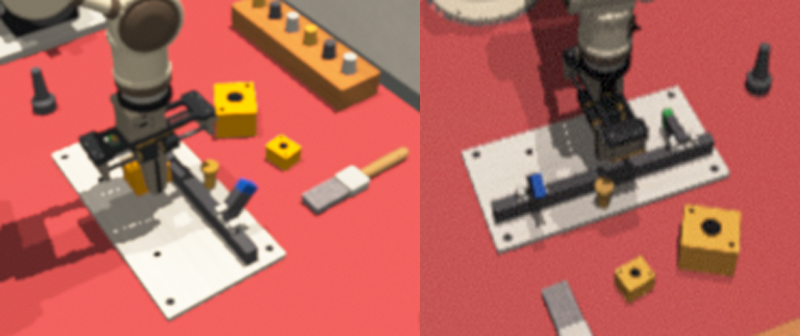

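The block is sliding ahead of the finger along the fence. The finger is at (155,165) in the side crop, with gold showing on both sides of it. The green stop is level in the scene crop at (672,118). I'll continue slowly.

{"method": "drive_tool", "body": {
  "series": [
    [0.006, 0, 0, 0, 0, 0, 0],
    [0.012, 0, 0, 0, 0, 0, 0],
    [0.018, 0, 0, 0, 0, 0, 0],
    [0.024, 0, 0, 0, 0, 0, 0],
    [0.029, 0, 0, 0, 0, 0, 0],
    [0.033, 0, 0, 0, 0, 0, 0],
    [0.035, 0, 0, 0, 0, 0, 0],
    [0.037, 0, 0, 0, 0, 0, 0]
  ]
}}

```text
time_s: 11.65
ee_pos: [474.0, 83.0, 110.7]
tool_rot: [2.221, 2.221, 0.0]
wrist_force: [0.2, -1.8, -0.8]
opening: 0.4
gripper_force: 0.9
```

Run:
```python
from h import *
s=state();print(s['ee_pos'],s['wrist_force'])
```

```text
[474.03437644  83.03522804 110.73792149] [ 0.22730366 -1.76384991 -0.8177748 ]
```

{"method": "drive_tool", "body": {
  "series": [
    [0.001, 0, 0, 0, 0, 0, 0],
    [0.002, 0, 0, 0, 0, 0, 0],
    [0.003, 0, 0, 0, 0, 0, 0],
    [0.004, 0, 0, 0, 0, 0, 0],
    [0.005, 0, 0, 0, 0, 0, 0],
    [0.006, 0, 0, 0, 0, 0, 0],
    [0.006, 0, 0, 0, 0, 0, 0],
    [0.006, 0, 0, 0, 0, 0, 0]
  ]
}}

```text
time_s: 12.65
ee_pos: [474.0, 89.1, 110.7]
tool_rot: [-2.221, -2.221, -0.0]
wrist_force: [-0.0, -0.7, -0.8]
opening: 0.7
gripper_force: 0.5
```

{"method": "drive_tool", "body": {
  "series": [
    [0.001, 0, 0, 0, 0, 0, 0],
    [0.001, 0, 0, 0, 0, 0, 0],
    [0.002, 0, 0, 0, 0, 0, 0],
    [0.002, 0, 0, 0, 0, 0, 0],
    [0.003, 0, 0, 0, 0, 0, 0],
    [0.003, 0, 0, 0, 0, 0, 0],
    [0.003, 0, 0, 0, 0, 0, 0],
    [0.003, 0, 0, 0, 0, 0, 0]
  ]
}}

```text
time_s: 13.65
ee_pos: [474.0, 92.1, 110.7]
tool_rot: [-2.221, -2.221, -0.0]
wrist_force: [-0.6, -1.3, -0.5]
opening: 0.5
gripper_force: 0.6
```

{"method": "drive_tool", "body": {
  "series": [
    [0.001, 0, 0, 0, 0, 0, 0],
    [0.001, 0, 0, 0, 0, 0, 0],
    [0.002, 0, 0, 0, 0, 0, 0],
    [0.002, 0, 0, 0, 0, 0, 0],
    [0.003, 0, 0, 0, 0, 0, 0],
    [0.003, 0, 0, 0, 0, 0, 0],
    [0.003, 0, 0, 0, 0, 0, 0],
    [0.003, 0, 0, 0, 0, 0, 0]
  ]
}}

```text
time_s: 14.65
ee_pos: [474.0, 94.8, 110.7]
tool_rot: [2.221, 2.221, -0.0]
wrist_force: [-0.2, -3.5, -1.2]
opening: 0.6
gripper_force: 2.0
```

{"method": "drive_tool", "body": {
  "series": [
    [0.001, 0, 0, 0, 0, 0, 0],
    [0.001, 0, 0, 0, 0, 0, 0],
    [0.002, 0, 0, 0, 0, 0, 0],
    [0.002, 0, 0, 0, 0, 0, 0],
    [0.002, 0, 0, 0, 0, 0, 0],
    [0.002, 0, 0, 0, 0, 0, 0],
    [0.002, 0, 0, 0, 0, 0, 0],
    [0.002, 0, 0, 0, 0, 0, 0]
  ]
}}

```text
time_s: 15.65
ee_pos: [474.1, 95.3, 110.8]
tool_rot: [2.219, 2.221, -0.005]
wrist_force: [-0.7, -12.3, -0.8]
opening: 0.4
gripper_force: 6.2
```

{"method": "drive_tool", "body": {
  "series": [
    [-0.015, 0, 0, 0, 0, 0, 0],
    [-0.018, 0, -0.03, 0, 0, 0, 0],
    [-0.018, 0, -0.06, 0, 0, 0, 0],
    [0, -0.035, -0.06, 0, 0, 0, 0],
    [0.025, -0.07, -0.06, 0, 0, 0, 0],
    [0.025, -0.07, -0.06, 0, 0, 0, 0],
    [0.025, -0.07, -0.03, 0, 0, 0, 0],
    [0.025, -0.07, 0, 0, 0, 0, 0]
  ]
}}

```text
time_s: 16.65
ee_pos: [405.4, 121.7, 110.7]
tool_rot: [2.221, 2.22, 0.004]
wrist_force: [0.0, -0.2, 0.2]
opening: 0.3
gripper_force: 0.0
```

```bash
python3 - <<'E'
from h import *
s=state();print(s['ee_pos'],s['wrist_force'])
a=snap('side','d6')['pixels'];b=snap('scene','s6')['pixels']
cv2.imwrite('pics/c6.png',np.hstack([cv2.resize(a[110:310,170:420],(420,336),interpolation=2),cv2.resize(b[130:270,250:425],(380,336),interpolation=2)]))
E
python3 m.py s6 d6 | grep -A1 -E 'gold|green'|grep -A1 -E '\[4[0-9]{2}\.'
```

```text
[405.4029916  121.7148254  110.66311935] [ 0.03237756 -0.20815366  0.15457457]
gold [356. 184.] 208 [480.7 126.4  50.3] min [452.7 105.1  32.1] max [506.5 153.9  56. ]
   top ((479.2618408203125, 129.5508270263672), (59.158782958984375, 50.60906219482422), 2.0360708236694336)
--
gold [248. 200.] 558 [474.  118.7  42.9] min [446.8 101.8  17.5] max [504.8 151.8  54.2]
   top ((476.7546691894531, 128.58436584472656), (55.681556701660156, 60.0994758605957), 89.30594635009766)
```

View pics/c6.png

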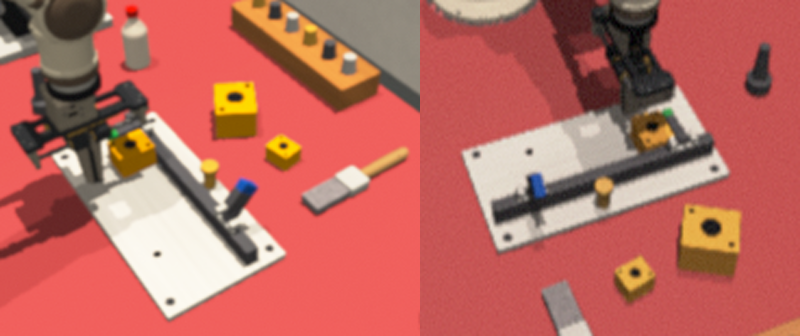

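The block at side crop (133,150) sits beside the green stop and against the fence. The finger is at (95,165), ready in front of it. Now I'll seat it in +x.

{"method": "drive_tool", "body": {
  "series": [
    [0.005, 0.01, 0, 0, 0, 0, 0],
    [0.005, 0.018, 0, 0, 0, 0, 0],
    [0.005, 0.022, 0, 0, 0, 0, 0],
    [0.005, 0.025, 0, 0, 0, 0, 0],
    [0.005, 0.027, 0, 0, 0, 0, 0],
    [0.005, 0.028, 0, 0, 0, 0, 0],
    [0.005, 0.029, 0, 0, 0, 0, 0],
    [0.005, 0.029, 0, 0, 0, 0, 0]
  ]
}}

```text
time_s: 17.75
ee_pos: [431.5, 127.0, 110.4]
tool_rot: [-2.219, -2.22, 0.005]
wrist_force: [-6.8, 0.0, 7.2]
opening: 0.3
gripper_force: 3.7
```

{"method": "drive_tool", "body": {
  "series": [
    [0, 0.001, 0, 0, 0, 0, 0],
    [0, 0.002, 0, 0, 0, 0, 0],
    [0, 0.002, 0, 0, 0, 0, 0],
    [0, 0.001, 0, 0, 0, 0, 0],
    [0, -0.006, 0, 0, 0, 0, 0],
    [0, -0.02, 0, 0, 0, 0, 0],
    [0, -0.03, -0.03, 0, 0, 0, 0],
    [0, -0.03, -0.08, 0, 0, 0, 0]
  ]
}}

```text
time_s: 18.75
ee_pos: [400.3, 127.0, 189.7]
tool_rot: [-2.219, -2.219, 0.006]
wrist_force: [1.5, -0.4, -0.2]
opening: 0.5
gripper_force: 0.0
```

{"method": "drive_tool", "body": {
  "series": [
    [0, 0, -0.03, 0, 0, 0, 0],
    [-0.05, 0, -0.06, 0, 0, 0, 0],
    [-0.1, 0, -0.06, 0, 0, 0, 0],
    [-0.15, 0, -0.06, 0, 0, 0, 0],
    [-0.2, 0, -0.06, 0, 0, 0, 0],
    [-0.2, 0, -0.06, 0, 0, 0, 0],
    [-0.2, 0, -0.06, 0, 0, 0, 0],
    [-0.2, 0, -0.06, 0, 0, 0, 0]
  ]
}}

```text
time_s: 19.75
ee_pos: [402.8, -71.8, 250.5]
tool_rot: [-2.219, -2.223, -0.0]
wrist_force: [0.2, 0.4, -0.8]
opening: 0.9
gripper_force: 0.0
```

```bash
python3 - <<'E'
from h import *
s=state();print(s['ee_pos'],s['wrist_force'])
a=snap('side','d7')['pixels'];b=snap('scene','s7')['pixels']
cv2.imwrite('pics/c7.png',np.hstack([cv2.resize(a[140:240,210:335],(420,336),interpolation=2),cv2.resize(b[150:220,320:400],(380,336),interpolation=2)]))
E
python3 m.py s7 d7 | grep -A1 -E 'gold|green|blue|plate'|grep -A1 -E '\[[45][0-9]{2}\.|plate'
```

```text
[402.80036731 -71.79905759 250.4617433 ] [ 0.21763463  0.35215344 -0.79181143]
plate z 12.521436989416507 ((473.158203125, 35.34837341308594), (379.4006652832031, 194.46661376953125), 89.81427764892578)
[[ 375.31052 -154.0358 ]
--
blue [304. 207.] 53 [553.  -85.2  97.6] min [539.3 -91.2  84.4] max [563.9 -78.  110.4]
gold [356. 184.] 209 [480.8 126.9  50.9] min [452.6 105.4  35.1] max [507.1 154.9  56.1]
   top ((479.18218994140625, 130.7335205078125), (51.314239501953125, 56.76047897338867), 86.28237915039062)
gold [334. 208.] 57 [553.5  17.6  50.1] min [539.5   8.8  27.5] max [563.4  29.2  57.7]
   top ((551.4003295898438, 18.734586715698242), (23.70286750793457, 23.760271072387695), 13.450629234313965)
--
plate z 11.88657328712902 ((471.03057861328125, 32.58549499511719), (381.21441650390625, 189.68002319335938), 89.90825653076172)
[[ 375.88547 -157.86961]
--
blue [316. 221.] 70 [543.4 -90.2 100.3] min [534.1 -94.6  87.6] max [555.6 -81.7 109.1]
gold [310. 174.] 649 [665. 116.  46.] min [629.1  83.2  16.7] max [706.8 165.9  56.2]
--
gold [241. 207.] 76 [448.5 116.7  34.8] min [446.6 102.8  17.5] max [452.8 141.9  53.1]
   top ((450.4233703613281, 113.19811248779297), (6.615255832672119, 19.4411563873291), 2.1076302528381348)
gold [294. 212.] 102 [548.   12.   45.6] min [539.6   3.4  19.9] max [560.2  26.4  55.6]
   top ((549.5736083984375, 15.57130241394043), (27.09956169128418, 22.92900276184082), 70.11563873291016)
```

View pics/c7.png

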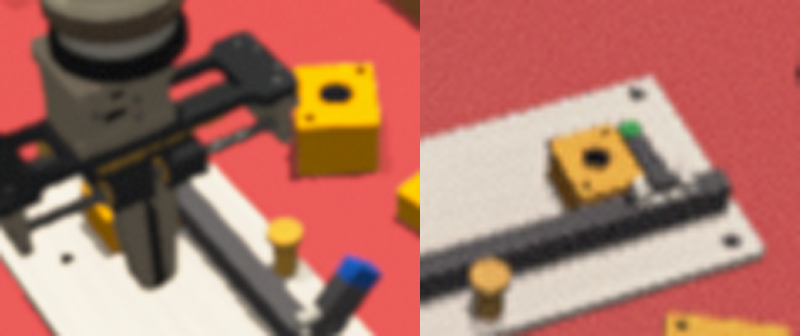

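In the scene crop the block at (598,165) looks flush with the fence and the green arm (tip at (628,130)). I'll touch it once more in +y to confirm there's no gap.

{"method": "drive_tool", "body": {
  "series": [
    [0.05, 0.03, 0.02, 0, 0, 0, 0],
    [0.1, 0.06, 0.04, 0, 0, 0, 0],
    [0.153, 0.072, 0.06, 0, 0, 0, 0],
    [0.153, 0.072, 0.06, 0, 0, 0, 0],
    [0.153, 0.072, 0.09, 0, 0, 0, 0],
    [0.153, 0.072, 0.12, 0, 0, 0, 0],
    [0.153, 0.072, 0.139, 0, 0, 0, 0],
    [0.153, 0.072, 0.139, 0, 0, 0, 0]
  ]
}}

```text
time_s: 20.85
ee_pos: [473.9, 79.7, 110.8]
tool_rot: [-2.22, -2.22, 0.003]
wrist_force: [0.1, -0.1, 0.4]
opening: 0.8
gripper_force: 0.0
```

{"method": "drive_tool", "body": {
  "series": [
    [0.006, 0, 0, 0, 0, 0, 0],
    [0.011, 0, 0, 0, 0, 0, 0],
    [0.013, 0, 0, 0, 0, 0, 0],
    [0.014, 0, 0, 0, 0, 0, 0],
    [0.015, 0, 0, 0, 0, 0, 0],
    [0.016, 0, 0, 0, 0, 0, 0],
    [0.016, 0, 0, 0, 0, 0, 0],
    [0.016, 0, 0, 0, 0, 0, 0]
  ]
}}

```text
time_s: 21.85
ee_pos: [475.1, 95.0, 111.9]
tool_rot: [2.22, 2.221, -0.003]
wrist_force: [-1.0, -6.4, 2.1]
opening: 0.3
gripper_force: 2.9
```

The finger stops at the same place as before, so the block is against the stop. I'll retreat and check.

{"method": "drive_tool", "body": {
  "series": [
    [-0.004, 0, 0, 0, 0, 0, 0],
    [-0.015, 0, 0, 0, 0, 0, 0],
    [-0.03, 0, -0.03, 0, 0, 0, 0],
    [-0.04, -0.02, -0.08, 0, 0, 0, 0],
    [-0.04, -0.06, -0.13, 0, 0, 0, 0],
    [-0.04, -0.11, -0.18, 0, 0, 0, 0],
    [-0.04, -0.11, -0.22, 0, 0, 0, 0],
    [-0.04, -0.11, -0.22, 0, 0, 0, 0]
  ]
}}

```text
time_s: 22.85
ee_pos: [366.0, 55.5, 335.6]
tool_rot: [2.217, 2.216, 0.008]
wrist_force: [0.1, -0.5, -1.2]
opening: 0.6
gripper_force: 0.0
```

```bash
python3 - <<'E'
from h import *
s=state();print(s['ee_pos'],s['wrist_force'],s['joint_vel'].round(3))
b=snap('scene','s8');a=snap('side','d8')['pixels']
cv2.imwrite('pics/c8.png',np.hstack([cv2.resize(a[140:240,210:335],(420,336),interpolation=2),cv2.resize(b['pixels'][150:220,320:400],(380,336),interpolation=2)]))
E
python3 m.py s8 d8 | grep -A1 -E 'gold|green|blue'|grep -A1 -E '\[[45][0-9]{2}\.|plate'
```

```text
[366.02702619  55.48181054 335.62390988] [ 0.13594867 -0.51980948 -1.15385852] [ 0.002  0.066  0.062 -0.    -0.035  0.005]
blue [304. 207.] 55 [552.4 -85.1  97.3] min [538.6 -91.5  84.9] max [564.  -76.9 110.5]
gold [356. 184.] 208 [480.6 127.3  51.1] min [453.  105.3  35.1] max [507.  155.3  56.7]
   top ((479.21563720703125, 130.70416259765625), (52.527889251708984, 56.41816711425781), 88.59578704833984)
gold [334. 209.] 60 [554.2  16.8  50.5] min [541.3   7.   29.6] max [564.3  29.3  58.8]
   top ((552.085205078125, 18.740482330322266), (22.51519775390625, 25.00075340270996), 67.97550201416016)
--
blue [316. 221.] 71 [543.2 -90.3 100.2] min [533.1 -94.6  87.7] max [554.1 -81.9 108.7]
gold [310. 173.] 662 [664.8 116.9  46.3] min [628.4  83.6  18. ] max [707.3 166.5  56.7]
--
gold [248. 200.] 564 [474.4 119.5  43.5] min [447.3 102.1  19.2] max [505.2 152.7  54.2]
   top ((477.001953125, 129.12420654296875), (55.656639099121094, 60.38346862792969), 89.95364379882812)
--
gold [294. 212.] 103 [548.1  12.   46.1] min [539.    3.4  20.5] max [560.   25.4  55.9]
   top ((550.342041015625, 13.977882385253906), (27.13136100769043, 22.313331604003906), 45.60877227783203)
```

View pics/c8.png

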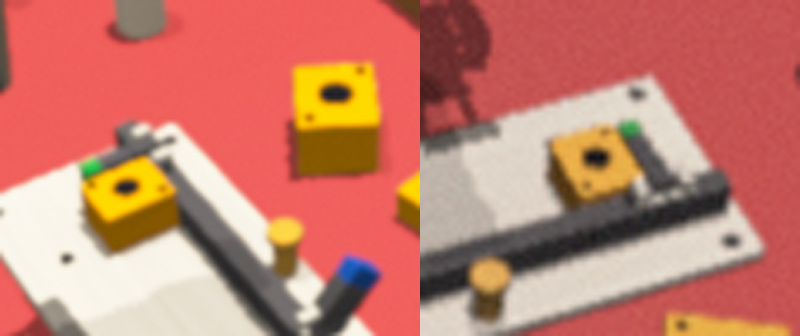

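Both views show the block flush with the fence and the green arm: side crop (130,195), green tip at (92,168). The arm is level, the blue stop is still folded back and the collet hasn't moved. I'm handing in.

```bash
python3 -c "
from station import hand_in;print(hand_in())"
```

```text
the job is handed in; nothing more can be done
None
```

I flipped the green stop fully down, pushed the gold block flat against the fence and the green stop, and handed the job in at about 23 s. The final pictures show the blue stop still folded back and nothing else disturbed; the hand-in returned no verdict.

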